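# Square up a clamped mirror on the optics bench

### The arm

A 6-joint arm with a two-finger parallel gripper is mounted at the origin on the work surface. World frame = base frame: x ahead of the robot, y to its left, z up, the work surface at z = 0. Lengths are in m, angles in rad, forces in N, time in s.
With the tool pointing down it reaches from about 0.25 to 0.725 m from the base axis. Payload 9.7 kg.
Tool frame: the origin (TCP) lies on the centre line of the jaws, within the pads' length; the fingertips stand 17 mm ahead of it and the grasp point (between the pads) lies 2 mm behind it; z points along the fingers, x is the direction in which the jaws open and shut, and the axes are right-handed (so a half turn about z gives the same grasp; the last joint's range is limited). The gripper opens to 85 mm and grips with 20 to 120 N. Pads are 22 mm wide; open, the fingers measure 114 mm over their backs; the gripper's body (76 mm by 85 mm) begins 54 mm behind the grasp point. The pads swing forward as they close: fully open they stand 13 mm farther back than shut.
Start: joints at [-1.215, 0.087, 0.176, 1.66, 0, 1.571], TCP at [0.192, -0.516, 0.248] pointing down, gripper open.
Joint ranges: [-3.13, 3.13], [-0.85, 1.81], [-1.15, 1.24], [-2.2, 2.28], [-1.44, 1.52], [-3.14, 3.14]. Speed limits (rad/s): [2.22, 2.22, 2.57, 3.14, 3.14, 3.14].

### API

Orientations are given as [roll, pitch, yaw] about the fixed x, y, z axes, in that order (R = Rz(yaw) Ry(pitch) Rx(roll)).
In Python, from workcell import * gives the robot as it stands. The module is installed in compiled form; this text tells all that it offers.
- The arm moves only by the tool move_arm, never from a script. Its argument "deltas" is a list of rows, each an object of numbers: "rx", "ry", "rz": the turn, a rotation vector about the tool's x, y, z in degrees; "dx", "dy", "dz": the shift along the tool's x, y, z in cm; "jaw": the finger opening in cm, from 0 to 8.54. In form: [{"rx": .., "ry": .., "rz": .., "dx": .., "dy": .., "dz": .., "jaw": ..}, ...]. A call has 1 to 20 rows; each row is the pose to reach, as a shift and turn from the pose commanded when the call began, along the tool's axes at that moment; what a row does not reach only later rows make up. A row lasts 1/10 s, in which the tool goes at most 50 mm and 8.59 degrees, less where a joint would pass 70% of its speed; a pose out of reach is approached as far as the arm can. A call with a gripper value outside its range is refused whole. The fingers move at their own pace and stop on an object; "force" is the grip in N (left out, the last holds). Time passes only in rows, so rows that repeat a pose let the fingers close. It gives the time, the measured TCP pose, the force and the opening at its end, in the units of the state.
- sense(): the state, without advancing time (a new reading comes with each control period).
- snapshot(name): name is "side" or "top" or "wrist"; returns a dict with "image" (400x640x3 uint8, red, green, blue), "camera_matrix" (3x3 intrinsics, pixels), "origin" and "orientation" of the camera in the world. Camera axes: x right, y up, looking along -z (the intrinsics and any distortion apply to the point x, -y, -z); pixel columns grow to the right and rows downward; lengths in m; the calibration is good to about 2 mm. A picture is of the moment at which its call begins. There is no depth.
- close_job(): hands the job in, once; it reports no verdict.
Trained networks look in the newest picture that a camera, given by its name, has taken for a name from the list of things; names that differ only in an ending like _2 or _b are one class to them, and where a whole thing is asked for, a point or a joint stands for the part that bears it (a point fixed in the world has none). Each returns a list of dicts, best first, with "confidence" (0 to 1); they miss things now and then, are a little off and sometimes report something else, mostly with a low value. They report only what shows in the picture. A call takes as long as a camera call. They do not tell look-alikes from the thing itself.
- find_in(camera, name): "location" ([x, y, z] in m, in world coordinates, good to about 4 mm: the middle of the surface that is visible of it).
- place_of(camera, name): "location" ([x, y, z] in m, in world coordinates, good to about 4 mm: a listed point, or the origin of a listed thing).
The state is a dict: "clock": time; "joint_pos": joint angles; "qd": joint speeds; "tau": joint torques, N m; "tool_pos": TCP position; "tool_rot": TCP orientation; "ft_force": force on the tool from outside, world axes, zero at the start; "ft_torque": the same for the moment, N m; "gripper_width": finger opening in m.
Only numpy, scipy, OpenCV 4.12 (cv2) and the standard library are available. Lean on these libraries where they do the work, as an engineer would, in place of code of your own. Each camera call takes 0.05 s, during which the arm holds its last target.

### The job

The square mirror has slipped round in its clamp. Back off that clamp's wing screw by roughly a quarter turn (anticlockwise from above, and no further than half a turn), turn the mirror on its post until its plate stands square across the clamp's long base plate, then retighten the wing screw to where it was and let go. Leave the wing screw of the round lens's clamp alone.

Things in the scene. Friction and masses are not known exactly. Their poses are not given: they have to be found in the camera images.
- wing_screw (a joint): Turn of the mirror clamp's wing screw in rad: 0 is tight (as at the start, a hard stop), grows anticlockwise from above as it loosens. The strap grips the mirror's foot firmly below 0.2 and is clear of it above 0.8. The screw turns about a vertical axis, stiffly (about 0.16 N m, up to 0.3 N m near tight), stays where it is left and does not rise noticeably.
- wing_grip (a point): Centre of the top edge of that wing screw, on its axis, 74 mm above the table. The steel wing is one upright flat bar, 44 mm long along the point's x, 9 mm thick along y, 26 mm deep below the point; under it a collar 18 mm across. The point turns with the screw. It stands 120 mm from the mirror's axis along the base plate (210 x 80 x 12 mm, dark steel, bolted to the table; a flat aluminium strap, its top about 33 mm above the table, runs along it from screw to mirror).
- mirror (a joint): Turn of the mirror about its vertical post in rad, anticlockwise from above: 0 when its plate stands square across the base plate's long side. It starts at 0.6 to 1.05, held by the strap; when the strap is clear it turns easily (about 0.03 N m) and stays where it is left; it cannot be lifted out.
- mirror_top (a point): Centre of the top edge of the black square mirror plate, on the axis of its post, 95 mm above the table. The plate is 50 x 50 mm and 12 mm thick, upright; its thickness is along the point's x (which points out of the round glass face), its width along y. Below it (45 mm above the table) a round post 18 mm thick on a round foot 78 mm across. The point turns with the mirror; when square, its x points along the base plate towards the wing screw.
- lens_screw (a joint): The wing screw of the twin clamp that carries a round lens, a bystander: 0 as at the start, leave it so.
There are look-alikes about, which are no part of the job. What is shaped like the part that bears wing_screw but blue or green is not meant.

How it is judged:
By the outcome, as a careful person would: the job done as asked, in the order asked, and still so for the second after the job is handed in, with the robot touching nothing.
It also fails if it takes over 67 s, if anything falls off the work surface, if the arm or the gripper's body presses on something with over 40 N, if the wrist force passes 120 N, or if a joint passes its speed limit or range.

## Working session

There is one attempt and no reset: what is moved stays moved. The work goes in short steps, Python scripts to look and compute and a tool call to move; the robot and the scene stay as the last step left them, time stands still between calls to the robot, and variables do not carry over. Pictures are saved under pics/ and viewed, and the job is handed in when it is done.

Besides the shell and the picture viewer there is one more tool, called after "Request:" by a JSON object that holds its "name" and its "arguments", one argument or row to a line. move_arm: Moves the arm, as the interface text tells. Its arguments: {"type":"object","properties":{"deltas":{"type":"array"},"force":{"type":"number"}},"required":["deltas"]}

```bash
mkdir -p pics; cat > h.py <<'E'
from workcell import *
import numpy as np, cv2
def shot(cam,fn):
    s=snapshot(cam); cv2.imwrite('pics/'+fn,s['image'][:,:,::-1]); return s
E
python3 - <<'E'
from h import *
s=sense(); print({k:np.round(v,4) for k,v in s.items()})
for c in ['top','side','wrist']:
    q=shot(c,c+'0.png'); print(c,np.round(q['origin'],3),np.round(q['orientation'],3),np.round(q['camera_matrix'],1).tolist())
    for n in ['wing_grip','mirror_top']:
        for d in place_of(c,n): print(c,n,np.round(d['location'],4),round(d['confidence'],2))
E
```

```text
{'clock': np.float64(0.0), 'joint_pos': array([-1.215 ,  0.0874,  0.1751,  1.6598, -0.    ,  1.5708]), 'qd': array([ 0.0013,  0.0007,  0.0002, -0.    , -0.    , -0.0011]), 'tau': array([ 1.50000e-03, -5.20382e+01,  4.64816e+01,  1.60000e-02,
        1.00000e-04,  0.00000e+00]), 'tool_pos': array([ 0.1915, -0.5154,  0.2476]), 'tool_rot': array([ 3.1416e+00,  1.3000e-03, -1.2150e+00]), 'ft_force': array([-0.4793, -0.3009, -1.1904]), 'ft_torque': array([ 0.0477, -0.0013,  0.0651]), 'gripper_width': np.float64(0.0851)}
top [ 0.337 -0.114  1.105] [ 0.08   0.005 -1.558] [[458.6, 0.0, 319.9], [0.0, 458.6, 200.5], [0.0, 0.0, 1.0]]
top wing_grip [ 0.6175 -0.1978  0.0705] 0.61
top wing_grip [ 0.6924 -0.4333  0.0747] 0.54
top wing_grip [ 0.2707 -0.2834  0.0737] 0.54
top mirror_top [ 0.5764 -0.4094  0.0943] 0.89
top mirror_top [ 0.4989 -0.1918  0.0973] 0.63
top mirror_top [ 0.1507 -0.2675  0.0956] 0.55
side [-0.298 -0.885  1.12 ] [ 0.8   -0.018 -0.738] [[515.9, 0.0, 314.8], [0.0, 515.9, 189.4], [0.0, 0.0, 1.0]]
side wing_grip [ 0.6974 -0.4311  0.0747] 0.57
side wing_grip [ 0.2701 -0.2841  0.0783] 0.47
side mirror_top [ 0.1506 -0.2627  0.0943] 0.97
side mirror_top [ 0.5728 -0.408   0.0962] 0.78
wrist [ 0.258 -0.491  0.374] [-0.282 -0.    -1.216] [[291.4, 0.0, 319.8], [0.0, 291.4, 200.4], [0.0, 0.0, 1.0]]
wrist wing_grip [ 0.2739 -0.2854  0.0692] 0.78
wrist mirror_top [ 0.1521 -0.2643  0.0917] 0.57
```

View pics/top0.png

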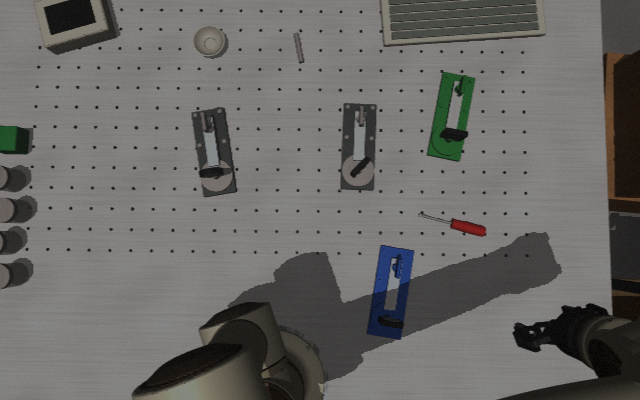

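View pics/side0.png

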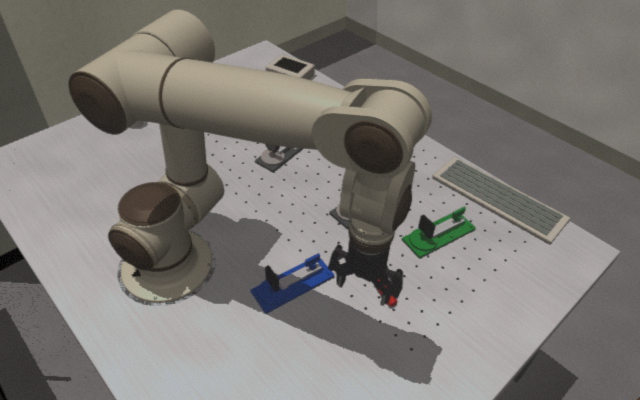

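View pics/wrist0.png

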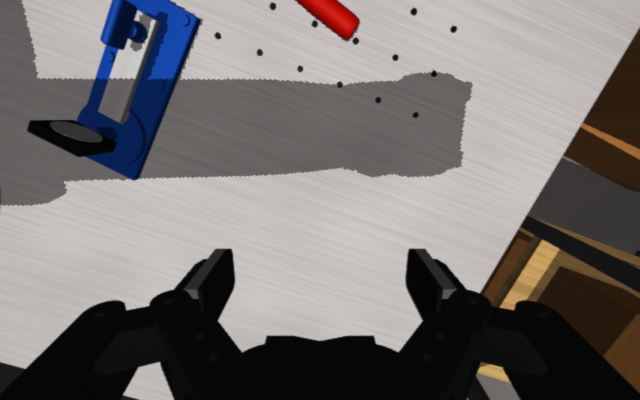

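```bash
python3 - <<'E'
import cv2,numpy as np
i=cv2.imread('pics/top0.png')
a=cv2.resize(i[95:205,320:400],None,fx=5,fy=5,interpolation=cv2.INTER_CUBIC);b=cv2.resize(i[95:205,175:255],None,fx=5,fy=5,interpolation=cv2.INTER_CUBIC)
cv2.imwrite('pics/z0.png',np.hstack([b,a]))
E
```

```text
(no output)
```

View pics/z0.png

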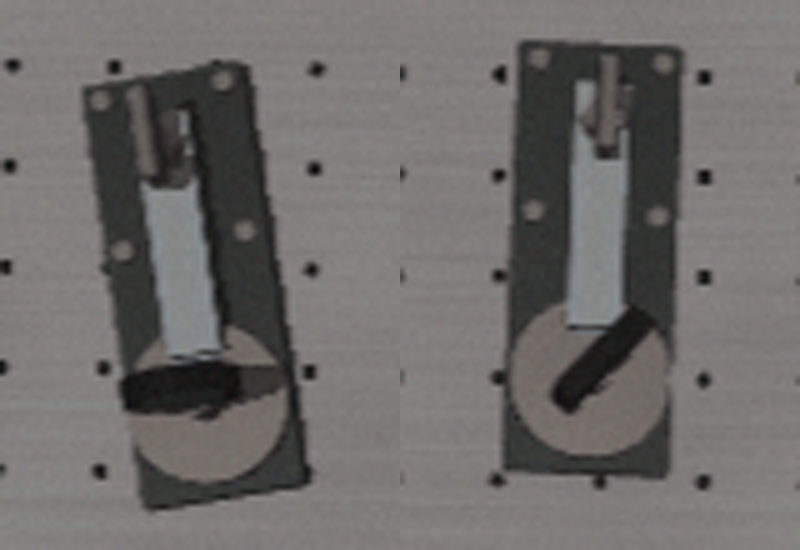

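```bash
cat >> h.py <<'E'
from scipy.spatial.transform import Rotation as Ro
def plan(p,yaw_deg):
    s=sense(); R=Ro.from_euler('xyz',s['tool_rot'])
    d=R.inv().apply(np.array(p)-s['tool_pos'])*100
    T=Ro.from_euler('xyz',[np.pi,0,np.radians(yaw_deg)])
    rv=np.degrees((R.inv()*T).as_rotvec())
    print('d cm',np.round(d,2),'r deg',np.round(rv,1),'pos',np.round(s['tool_pos'],4),'yaw',np.round(np.degrees(s['tool_rot']),2),'t',round(float(s['clock']),2))
E
python3 -c "
from h import *
plan([0.6175,-0.1978,0.2],-92.9)"
```

```text
d cm [-14.95 -50.99   4.83] r deg [ 0.   0.  23.3] pos [ 0.1916 -0.5155  0.2482] yaw [-1.800e+02  1.000e-02 -6.961e+01] t 0.45
```

Request:
{"name": "move_arm", "arguments": {
  "deltas": [
    {"dx":-1.25,"dy":-4.25,"dz":0.4,"rz":2},
    {"dx":-2.5,"dy":-8.5,"dz":0.8,"rz":4},
    {"dx":-3.75,"dy":-12.75,"dz":1.2,"rz":6},
    {"dx":-5,"dy":-17,"dz":1.6,"rz":8},
    {"dx":-6.25,"dy":-21.25,"dz":2,"rz":10},
    {"dx":-7.5,"dy":-25.5,"dz":2.4,"rz":12},
    {"dx":-8.75,"dy":-29.75,"dz":2.8,"rz":14},
    {"dx":-10,"dy":-34,"dz":3.2,"rz":16},
    {"dx":-11.25,"dy":-38.25,"dz":3.6,"rz":18},
    {"dx":-12.5,"dy":-42.5,"dz":4,"rz":20},
    {"dx":-13.75,"dy":-46.75,"dz":4.4,"rz":22},
    {"dx":-15,"dy":-51,"dz":4.8,"rz":23.3},
    {"dx":-15,"dy":-51,"dz":4.8,"rz":23.3},
    {"dx":-15,"dy":-51,"dz":4.8,"rz":23.3},
    {"dx":-15,"dy":-51,"dz":4.8,"rz":23.3}
  ]
}}

```text
schema error: expected keys rx, ry, rz, dx, dy, dz, jaw
```

```bash
python3 - <<'E'
from h import *
for c in ['top','side','wrist']:
    shot(c,c+'1.png')
    for n in ['wing_grip','mirror_top']:
        for d in place_of(c,n): print(c,n,np.round(d['location'],4),round(d['confidence'],2))
plan([0.6175,-0.1978,0.2],-92.9)
E
```

```text
top wing_grip [ 0.6171 -0.1941  0.0709] 0.65
top wing_grip [ 0.6932 -0.4334  0.0731] 0.58
top wing_grip [ 0.2685 -0.2821  0.0747] 0.52
top mirror_top [ 0.4964 -0.1934  0.0933] 0.95
top mirror_top [ 0.5758 -0.4077  0.0994] 0.66
top mirror_top [ 0.1506 -0.2651  0.0983] 0.64
side wing_grip [ 0.698  -0.4286  0.0744] 0.56
side wing_grip [ 0.2666 -0.2805  0.0746] 0.45
side mirror_top [ 0.5745 -0.4078  0.0971] 0.89
side mirror_top [ 0.1476 -0.2658  0.095 ] 0.87
wrist wing_grip [ 0.2726 -0.2811  0.0713] 0.9
wrist mirror_top [ 0.1534 -0.2621  0.0922] 0.96
d cm [-14.95 -50.99   4.83] r deg [ 0.   0.  23.3] pos [ 0.1916 -0.5156  0.2483] yaw [180.     0.   -69.61] t 0.9
```

View pics/wrist1.png

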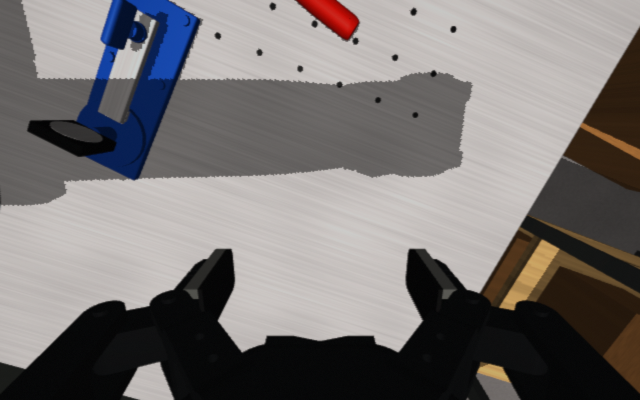

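View pics/side1.png

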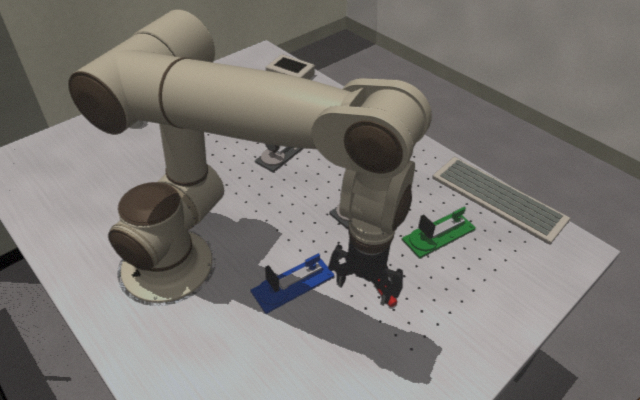

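All seven keys are needed in every row, so the move was refused and the picture hasn't changed. I'll resend it with full rows.

Request:
{"name": "move_arm", "arguments": {
  "deltas": [
    {"rx":0,"ry":0,"rz":4,"dx":-2.5,"dy":-8.5,"dz":0.8,"jaw":8.5},
    {"rx":0,"ry":0,"rz":4,"dx":-2.5,"dy":-8.5,"dz":0.8,"jaw":8.5},
    {"rx":0,"ry":0,"rz":8,"dx":-5,"dy":-17,"dz":1.6,"jaw":8.5},
    {"rx":0,"ry":0,"rz":8,"dx":-5,"dy":-17,"dz":1.6,"jaw":8.5},
    {"rx":0,"ry":0,"rz":12,"dx":-7.5,"dy":-25.5,"dz":2.4,"jaw":8.5},
    {"rx":0,"ry":0,"rz":12,"dx":-7.5,"dy":-25.5,"dz":2.4,"jaw":8.5},
    {"rx":0,"ry":0,"rz":16,"dx":-10,"dy":-34,"dz":3.2,"jaw":8.5},
    {"rx":0,"ry":0,"rz":16,"dx":-10,"dy":-34,"dz":3.2,"jaw":8.5},
    {"rx":0,"ry":0,"rz":20,"dx":-12.5,"dy":-42.5,"dz":4,"jaw":8.5},
    {"rx":0,"ry":0,"rz":20,"dx":-12.5,"dy":-42.5,"dz":4,"jaw":8.5},
    {"rx":0,"ry":0,"rz":23.3,"dx":-15,"dy":-51,"dz":4.8,"jaw":8.5},
    {"rx":0,"ry":0,"rz":23.3,"dx":-15,"dy":-51,"dz":4.8,"jaw":8.5},
    {"rx":0,"ry":0,"rz":23.3,"dx":-15,"dy":-51,"dz":4.8,"jaw":8.5},
    {"rx":0,"ry":0,"rz":23.3,"dx":-15,"dy":-51,"dz":4.8,"jaw":8.5}
  ],
  "force": 60
}}

```text
clock: 2.3
tool_pos: [0.6177, -0.1966, 0.1995]
tool_rot: [3.14, 0.0, -1.62]
ft_force: [-0.1, -0.6, -0.3]
gripper_width: 0.0847
```

```bash
python3 - <<'E'
from h import *
for c in ['top','side','wrist']:
    shot(c,c+'2.png')
    for n in ['wing_grip','mirror_top']:
        for d in place_of(c,n): print(c,n,np.round(d['location'],4),round(d['confidence'],2))
plan([0.6175,-0.1978,0.2],-92.9)
E
```

```text
top wing_grip [ 0.2748 -0.2811  0.0727] 0.68
top wing_grip [ 0.6898 -0.4323  0.0731] 0.47
top mirror_top [ 0.1539 -0.2628  0.0971] 0.96
side wing_grip [ 0.6156 -0.1979  0.0729] 0.54
side wing_grip [ 0.2703 -0.2843  0.0762] 0.49
side wing_grip [ 0.6983 -0.4298  0.073 ] 0.45
side mirror_top [ 0.4977 -0.1967  0.0975] 0.66
side mirror_top [ 0.1501 -0.2633  0.0937] 0.59
side mirror_top [ 0.5725 -0.4092  0.0978] 0.56
wrist wing_grip [ 0.6927 -0.4324  0.0763] 0.8
wrist wing_grip [ 0.619  -0.1985  0.0714] 0.78
wrist mirror_top [ 0.5012 -0.195   0.0954] 0.79
wrist mirror_top [ 0.577  -0.4101  0.0988] 0.67
d cm [-0.   -0.04  0.06] r deg [-0.  -0.  -0.1] pos [ 0.6171 -0.1978  0.2006] yaw [-1.7998e+02 -1.0000e-02 -9.2960e+01] t 2.75
```

View pics/wrist2.png

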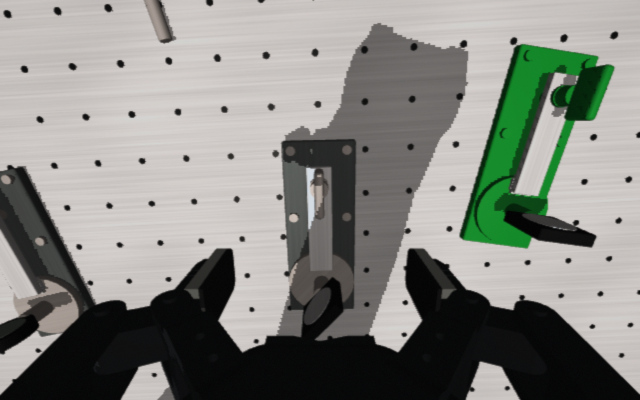

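View pics/side2.png

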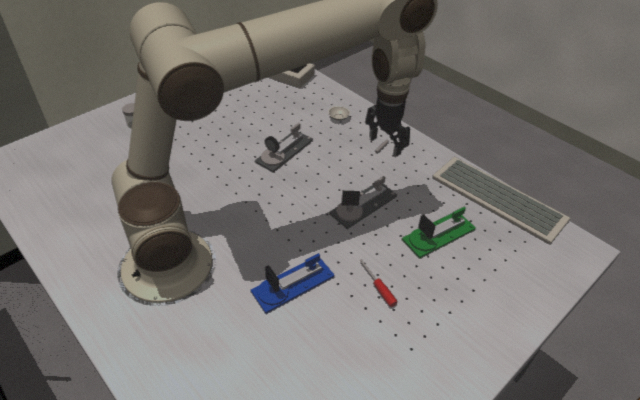

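```bash
cat >> h.py <<'E'
import pickle
def px2w(s,uv,z):
    K=np.array(s['camera_matrix']); o=np.array(s['origin']); R=Ro.from_euler('xyz',s['orientation'])
    uv=np.atleast_2d(uv).astype(float)
    d=np.c_[(uv[:,0]-K[0,2])/K[0,0],-(uv[:,1]-K[1,2])/K[1,1],-np.ones(len(uv))]
    d=R.apply(d); t=(z-o[2])/d[:,2]; return o+d*t[:,None]
def w2px(s,p):
    K=np.array(s['camera_matrix']); R=Ro.from_euler('xyz',s['orientation'])
    c=R.inv().apply(np.atleast_2d(p)-np.array(s['origin'])); 
    return np.c_[K[0,0]*c[:,0]/-c[:,2]+K[0,2],K[1,1]*-c[:,1]/-c[:,2]+K[1,2]]
E
python3 - <<'E'
from h import *
s=snapshot('wrist'); pickle.dump(s,open('w2.pkl','wb'))
# top pose constants same; compare pre-move picture
t=snapshot('top'); i=cv2.imread('pics/top0.png'); 
c=np.array([[520,42],[683,50],[668,478],[505,470]])
c=np.c_[(c[:,0]-400)/5+320-.4,c[:,1]/5+95-.4]
W=px2w(t,c,0.012); print(np.round(W,4)); 
for a,b in((3,0),(2,1)): d=W[b]-W[a]; print(np.degrees(np.arctan2(d[1],d[0])),np.linalg.norm(d))
print(W.mean(0))
im=s['image'][:,:,::-1]; z=cv2.resize(im[120:345,260:385],None,fx=4,fy=4,interpolation=cv2.INTER_CUBIC)
cv2.imwrite('pics/z2.png',cv2.resize(im[125:320,260:385],None,fx=3,fy=3,interpolation=cv2.INTER_CUBIC))
print(np.round(w2px(s,[[0.6174,-0.1971,.074],[0.4986,-.1942,.095]]),1))
E
```

```text
[[ 0.6629 -0.1611  0.012 ]
 [ 0.6599 -0.2403  0.012 ]
 [ 0.4508 -0.2338  0.012 ]
 [ 0.4536 -0.1558  0.012 ]]
-1.4566871064434477 0.2093508659702181
-1.779895551615014 0.20919982153278147
[ 0.55678837 -0.19776886  0.012     ]
[[319.2 197.9]
 [322.9 325.3]]
```

View pics/z2.png

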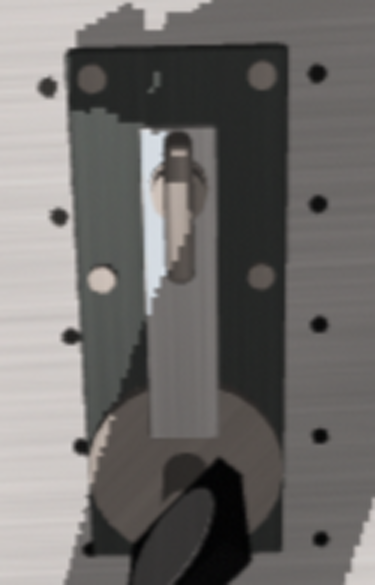

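The wrist picture shows the grey clamp with the square mirror in the centre. Its wing bar is at about (320,195) and lies along the base, and the mirror plate is skewed at about (320,310). The round lens is on the other grey clamp at far left. I'll descend onto the wing.

```bash
python3 -c "
from h import *
plan([0.6175,-0.198,0.069],-91.7)"
```

```text
d cm [ 0.05 -0.03 13.15] r deg [-0.  -0.  -1.2] pos [ 0.6172 -0.1975  0.2005] yaw [-179.99   -0.    -92.94] t 2.85
```

Request:
{"name": "move_arm", "arguments": {
  "deltas": [
    {"rx":0,"ry":0,"rz":-1.2,"dx":0,"dy":0,"dz":4,"jaw":4},
    {"rx":0,"ry":0,"rz":-1.2,"dx":0,"dy":0,"dz":8,"jaw":4},
    {"rx":0,"ry":0,"rz":-1.2,"dx":0,"dy":0,"dz":11,"jaw":4},
    {"rx":0,"ry":0,"rz":-1.2,"dx":0,"dy":0,"dz":13.1,"jaw":4},
    {"rx":0,"ry":0,"rz":-1.2,"dx":0,"dy":0,"dz":13.1,"jaw":4},
    {"rx":0,"ry":0,"rz":-1.2,"dx":0,"dy":0,"dz":13.1,"jaw":4}
  ]
}}

```text
clock: 3.45
tool_pos: [0.6174, -0.1973, 0.0699]
tool_rot: [-3.142, -0.0, -1.601]
ft_force: [-1.0, -0.4, 0.3]
gripper_width: 0.0401
```

```bash
python3 - <<'E'
from h import *
shot('wrist','wrist3.png');shot('side','side3.png')
s=sense(); print({k:np.round(s[k],4) for k in ['tool_pos','tool_rot','ft_force','ft_torque','gripper_width']})
i=cv2.imread('pics/side3.png'); cv2.imwrite('pics/z3.png',np.vstack([cv2.resize(i[100:250,280:450],(640,565))]))
E
```

```text
{'tool_pos': array([ 0.6183, -0.1976,  0.0713]), 'tool_rot': array([-3.1391e+00, -7.0000e-04, -1.6007e+00]), 'ft_force': array([ 0.409 , -0.5062,  0.4666]), 'ft_torque': array([-0.0456,  0.0127,  0.0443]), 'gripper_width': np.float64(0.0397)}
```

View pics/wrist3.png

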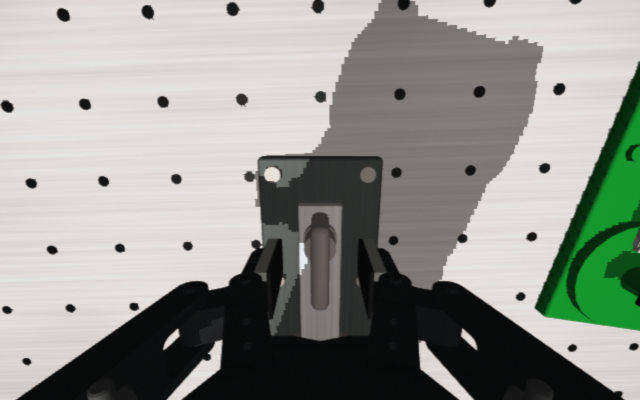

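View pics/z3.png

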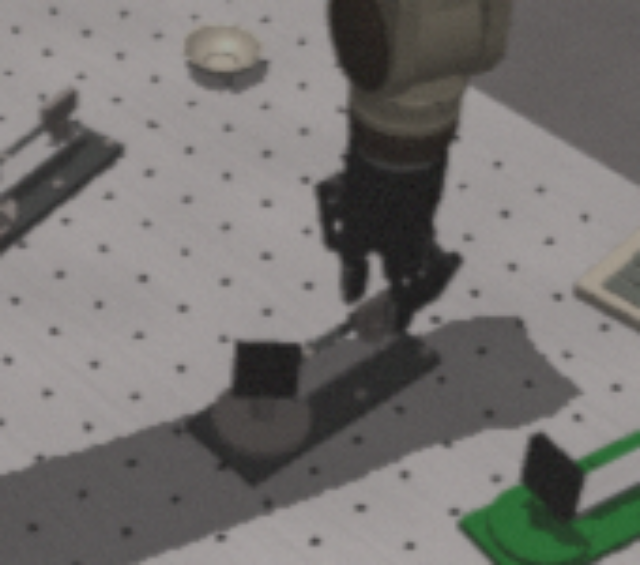

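The wing bar sits midway between the pads, at about column 320 with the pads at 268 and 370. I'll close on it.

Request:
{"name": "move_arm", "arguments": {
  "deltas": [
    {"rx":0,"ry":0,"rz":0,"dx":0,"dy":0,"dz":0,"jaw":0.5},
    {"rx":0,"ry":0,"rz":0,"dx":0,"dy":0,"dz":0,"jaw":0.5},
    {"rx":0,"ry":0,"rz":0,"dx":0,"dy":0,"dz":0,"jaw":0.5},
    {"rx":0,"ry":0,"rz":0,"dx":0,"dy":0,"dz":0,"jaw":0.5},
    {"rx":0,"ry":0,"rz":0,"dx":0,"dy":0,"dz":0,"jaw":0.5},
    {"rx":0,"ry":0,"rz":0,"dx":0,"dy":0,"dz":0,"jaw":0.5}
  ],
  "force": 70
}}

```text
clock: 4.15
tool_pos: [0.6179, -0.1973, 0.0705]
tool_rot: [-3.14, -0.0, -1.601]
ft_force: [-0.8, 1.5, 5.7]
gripper_width: 0.0076
```

```bash
python3 - <<'E'
from h import *
s=sense(); print({k:np.round(s[k],4) for k in ['tool_pos','tool_rot','ft_force','ft_torque','gripper_width','clock','joint_pos']})
E
```

```text
{'tool_pos': array([ 0.6179, -0.1973,  0.0705]), 'tool_rot': array([-3.1399e+00, -3.0000e-04, -1.6006e+00]), 'ft_force': array([-0.8114,  1.498 ,  5.7336]), 'ft_torque': array([ 0.2344,  0.1453, -0.049 ]), 'gripper_width': np.float64(0.0076), 'clock': np.float64(4.15), 'joint_pos': array([-3.0920e-01,  3.2310e-01,  1.0790e-01,  1.3539e+00,  2.0000e-04,
        2.8622e+00])}
```

Request:
{"name": "move_arm", "arguments": {
  "deltas": [
    {"rx":0,"ry":0,"rz":-5,"dx":0,"dy":0,"dz":0,"jaw":0.5},
    {"rx":0,"ry":0,"rz":-10,"dx":0,"dy":0,"dz":0,"jaw":0.5},
    {"rx":0,"ry":0,"rz":-16,"dx":0,"dy":0,"dz":0,"jaw":0.5},
    {"rx":0,"ry":0,"rz":-22,"dx":0,"dy":0,"dz":0,"jaw":0.5},
    {"rx":0,"ry":0,"rz":-28,"dx":0,"dy":0,"dz":0,"jaw":0.5},
    {"rx":0,"ry":0,"rz":-34,"dx":0,"dy":0,"dz":0,"jaw":0.5},
    {"rx":0,"ry":0,"rz":-40,"dx":0,"dy":0,"dz":0,"jaw":0.5},
    {"rx":0,"ry":0,"rz":-45,"dx":0,"dy":0,"dz":0,"jaw":0.5}
  ]
}}

```text
clock: 4.95
tool_pos: [0.6179, -0.1974, 0.0705]
tool_rot: [-3.14, -0.002, -0.811]
ft_force: [-0.2, 1.2, 5.5]
gripper_width: 0.0074
```

```bash
python3 - <<'E'
from h import *
shot('wrist','wrist4.png')
s=sense(); print({k:np.round(s[k],4) for k in ['tool_pos','tool_rot','ft_force','ft_torque','gripper_width','clock','joint_pos']})
E
```

```text
{'tool_pos': array([ 0.6179, -0.1974,  0.0706]), 'tool_rot': array([-3.1405e+00, -1.6000e-03, -8.0610e-01]), 'ft_force': array([-0.3648,  0.6254,  6.2646]), 'ft_torque': array([0.1442, 0.1494, 0.0939]), 'gripper_width': np.float64(0.0074), 'clock': np.float64(5.0), 'joint_pos': array([-3.0930e-01,  3.2310e-01,  1.0790e-01,  1.3537e+00,  2.0000e-04,
        2.0677e+00])}
```

View pics/wrist4.png

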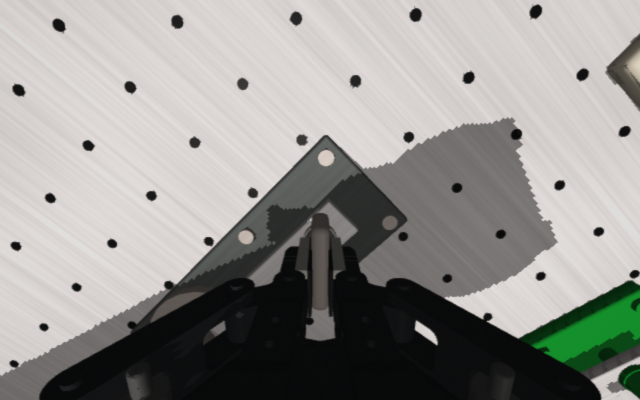

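The wing has turned with the gripper; base plate and wing are now about 45° apart in the picture. I'll continue to about 88°.

Request:
{"name": "move_arm", "arguments": {
  "deltas": [
    {"rx":0,"ry":0,"rz":-6,"dx":0,"dy":0,"dz":0,"jaw":0.5},
    {"rx":0,"ry":0,"rz":-12,"dx":0,"dy":0,"dz":0,"jaw":0.5},
    {"rx":0,"ry":0,"rz":-18,"dx":0,"dy":0,"dz":0,"jaw":0.5},
    {"rx":0,"ry":0,"rz":-24,"dx":0,"dy":0,"dz":0,"jaw":0.5},
    {"rx":0,"ry":0,"rz":-30,"dx":0,"dy":0,"dz":0,"jaw":0.5},
    {"rx":0,"ry":0,"rz":-36,"dx":0,"dy":0,"dz":0,"jaw":0.5},
    {"rx":0,"ry":0,"rz":-40,"dx":0,"dy":0,"dz":0,"jaw":0.5},
    {"rx":0,"ry":0,"rz":-43,"dx":0,"dy":0,"dz":0,"jaw":0.5},
    {"rx":0,"ry":0,"rz":-43,"dx":0,"dy":0,"dz":0,"jaw":0.5},
    {"rx":0,"ry":0,"rz":-43,"dx":0,"dy":0,"dz":0,"jaw":4},
    {"rx":0,"ry":0,"rz":-43,"dx":0,"dy":0,"dz":0,"jaw":4},
    {"rx":0,"ry":0,"rz":-43,"dx":0,"dy":0,"dz":0,"jaw":4},
    {"rx":0,"ry":0,"rz":-43,"dx":0,"dy":0,"dz":0,"jaw":4},
    {"rx":0,"ry":0,"rz":-43,"dx":0,"dy":0,"dz":-4,"jaw":4},
    {"rx":0,"ry":0,"rz":-43,"dx":0,"dy":0,"dz":-8,"jaw":4},
    {"rx":0,"ry":0,"rz":-43,"dx":0,"dy":0,"dz":-12,"jaw":4},
    {"rx":0,"ry":0,"rz":-43,"dx":0,"dy":0,"dz":-12,"jaw":4}
  ]
}}

```text
clock: 6.7
tool_pos: [0.6191, -0.1979, 0.1959]
tool_rot: [3.139, -0.009, -0.065]
ft_force: [-0.6, 0.1, -0.6]
gripper_width: 0.04
```

```bash
python3 - <<'E'
from h import *
s=shot('wrist','wrist5.png');shot('side','side5.png')
for c in ['wrist','side']:
    for n in ['wing_grip','mirror_top']:
        for d in place_of(c,n): print(c,n,np.round(d['location'],4),round(d['confidence'],2))
s=sense(); print({k:np.round(s[k],4) for k in ['tool_pos','tool_rot','ft_force','ft_torque','gripper_width','clock','joint_pos']})
E
```

```text
wrist mirror_top [ 0.5001 -0.1925  0.0974] 0.65
side wing_grip [ 0.2661 -0.2829  0.0777] 0.71
side wing_grip [ 0.7012 -0.4293  0.0728] 0.42
side wing_grip [ 0.6184 -0.1976  0.0714] 0.41
side mirror_top [ 0.497  -0.1958  0.0959] 0.92
side mirror_top [ 0.5742 -0.4074  0.0956] 0.85
{'tool_pos': array([ 0.6169, -0.1971,  0.1876]), 'tool_rot': array([-3.141e+00,  2.500e-03, -6.480e-02]), 'ft_force': array([ 0.8185, -0.4888,  0.2713]), 'ft_torque': array([-0.0019,  0.0571, -0.0202]), 'gripper_width': np.float64(0.0399), 'clock': np.float64(7.0), 'joint_pos': array([-0.3093,  0.3151,  0.3235,  1.5818, -0.    ,  1.3263])}
```

View pics/wrist5.png

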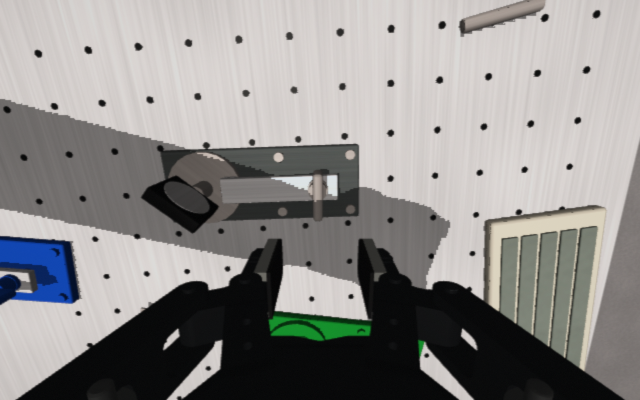

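The wing bar at (318,195) is now crosswise to the base. Next I'll measure the plate angle.

```bash
python3 - <<'E'
from h import *
s=snapshot('wrist'); pickle.dump(s,open('w5.pkl','wb'))
im=s['image'][:,:,::-1][165:245,130:240]; im=np.clip(im.astype(float)*2.0,0,255).astype(np.uint8)
cv2.imwrite('pics/z5.png',cv2.resize(im,None,fx=7,fy=7,interpolation=cv2.INTER_CUBIC))
E
```

```text
(no output)
```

View pics/z5.png

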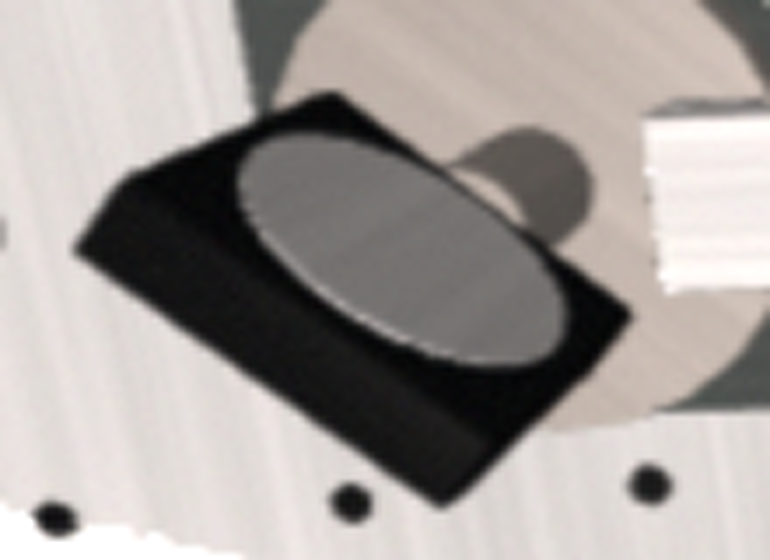

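```bash
python3 - <<'E'
from h import *
s=pickle.load(open('w5.pkl','rb'))
f=lambda a,b:[(a+.5)/7+130-.5,(b+.5)/7+165-.5]
W=px2w(s,[f(75,250),f(128,185),f(440,508),f(487,445)],0.095); print(np.round(W,4))
for a,b in((2,0),(3,1)):
    d=W[b]-W[a]; print(np.degrees(np.arctan2(d[1],d[0])),np.linalg.norm(d))
print(W.mean(0))
# base edges in wrist view
B=px2w(s,[[161,151],[358,144.5],[358.5,214]],0.012);print(np.round(B,4));d=B[1]-B[0];print(np.degrees(np.arctan2(d[1],d[0])))
E
```

```text
[[ 0.4775 -0.1802  0.095 ]
 [ 0.4851 -0.1732  0.095 ]
 [ 0.5123 -0.2136  0.095 ]
 [ 0.5191 -0.2062  0.095 ]]
136.12831423698546 0.04823633953363116
135.81178549053425 0.04741066674719124
[ 0.4985055  -0.19327851  0.095     ]
[[ 0.4564 -0.1501  0.012 ]
 [ 0.6583 -0.1569  0.012 ]
 [ 0.6566 -0.2317  0.012 ]]
-1.9224311777297132
```

```bash
python3 -c "
from h import *
plan([0.498,-0.194,0.082],46)"
```

```text
d cm [-11.87   0.46  10.6 ] r deg [ -0.1   0.1 -49.7] pos [ 0.6169 -0.1971  0.1878] yaw [-1.7997e+02  1.3000e-01 -3.7100e+00] t 7.05
```

Request:
{"name": "move_arm", "arguments": {
  "deltas": [
    {"rx":0,"ry":0,"rz":-8,"dx":-2,"dy":0.1,"dz":0,"jaw":4.5},
    {"rx":0,"ry":0,"rz":-16,"dx":-4,"dy":0.2,"dz":0,"jaw":4.5},
    {"rx":0,"ry":0,"rz":-24,"dx":-6.5,"dy":0.3,"dz":0,"jaw":4.5},
    {"rx":0,"ry":0,"rz":-32,"dx":-9,"dy":0.4,"dz":0,"jaw":4.5},
    {"rx":0,"ry":0,"rz":-40,"dx":-11,"dy":0.5,"dz":0,"jaw":4.5},
    {"rx":0,"ry":0,"rz":-46,"dx":-11.9,"dy":0.5,"dz":0,"jaw":4.5},
    {"rx":0,"ry":0,"rz":-49.7,"dx":-11.9,"dy":0.5,"dz":1,"jaw":4.5},
    {"rx":0,"ry":0,"rz":-49.7,"dx":-11.9,"dy":0.5,"dz":4,"jaw":4.5},
    {"rx":0,"ry":0,"rz":-49.7,"dx":-11.9,"dy":0.5,"dz":7,"jaw":4.5},
    {"rx":0,"ry":0,"rz":-49.7,"dx":-11.9,"dy":0.5,"dz":9.5,"jaw":4.5},
    {"rx":0,"ry":0,"rz":-49.7,"dx":-11.9,"dy":0.5,"dz":10.6,"jaw":4.5},
    {"rx":0,"ry":0,"rz":-49.7,"dx":-11.9,"dy":0.5,"dz":10.6,"jaw":4.5}
  ]
}}

```text
clock: 8.25
tool_pos: [0.4973, -0.1941, 0.0815]
tool_rot: [-3.139, 0.001, 0.803]
ft_force: [0.5, -0.7, 0.9]
gripper_width: 0.0451
```

```bash
python3 - <<'E'
from h import *
s=shot('wrist','wrist6.png')
shot('side','side6.png')
i=cv2.imread('pics/side6.png'); cv2.imwrite('pics/z6.png',cv2.resize(i[100:250,280:450],(640,565)))
plan([0.498,-0.194,0.082],46)
s=sense(); print(s['ft_force'],s['gripper_width'])
E
```

```text
d cm [ 0.   -0.09  0.21] r deg [ 0. -0. -0.] pos [ 0.4986 -0.1947  0.0841] yaw [ 1.7996e+02 -2.0000e-02  4.5990e+01] t 8.35
[-0.00035763 -0.32629392 -0.3376564 ] 0.04495262709710839
```

View pics/wrist6.png

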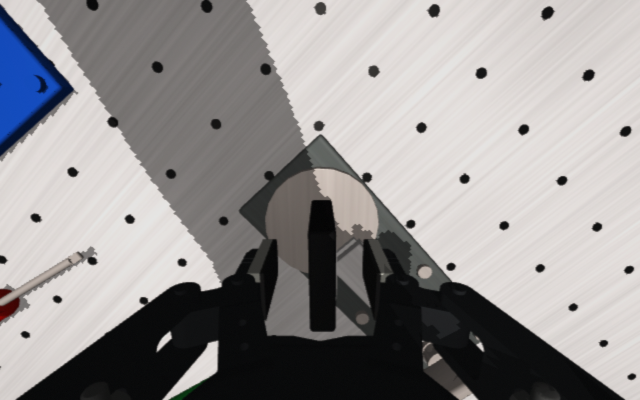

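View pics/z6.png

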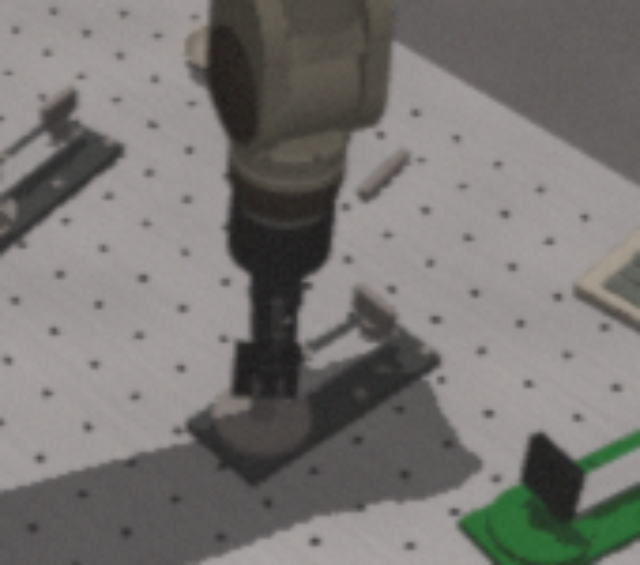

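The plate (columns 310–334) stands centred and parallel between the pads. I'll close gently and turn it clockwise.

Request:
{"name": "move_arm", "arguments": {
  "deltas": [
    {"rx":0,"ry":0,"rz":0,"dx":0,"dy":0,"dz":0,"jaw":0.7},
    {"rx":0,"ry":0,"rz":0,"dx":0,"dy":0,"dz":0,"jaw":0.7},
    {"rx":0,"ry":0,"rz":0,"dx":0,"dy":0,"dz":0,"jaw":0.7},
    {"rx":0,"ry":0,"rz":0,"dx":0,"dy":0,"dz":0,"jaw":0.7},
    {"rx":0,"ry":0,"rz":0,"dx":0,"dy":0,"dz":0,"jaw":0.7},
    {"rx":0,"ry":0,"rz":0,"dx":0,"dy":0,"dz":0,"jaw":0.7},
    {"rx":0,"ry":0,"rz":5,"dx":0,"dy":0,"dz":0,"jaw":0.7},
    {"rx":0,"ry":0,"rz":10,"dx":0,"dy":0,"dz":0,"jaw":0.7}
  ],
  "force": 30
}}

```text
clock: 9.15
tool_pos: [0.4989, -0.1947, 0.0845]
tool_rot: [3.14, -0.001, 0.625]
ft_force: [-0.1, 0.4, 6.9]
gripper_width: 0.0113
```

```bash
python3 - <<'E'
from h import *
plan([0.498,-0.194,0.082],-1.7)
s=sense(); print({k:np.round(s[k],4) for k in ['tool_pos','tool_rot','ft_force','ft_torque','gripper_width']})
E
```

```text
d cm [-0.03 -0.12  0.25] r deg [ 0.1 -0.1 37.5] pos [ 0.4989 -0.1947  0.0845] yaw [ 1.799e+02 -6.000e-02  3.580e+01] t 9.15
{'tool_pos': array([ 0.4989, -0.1947,  0.0845]), 'tool_rot': array([ 3.1399e+00, -1.1000e-03,  6.2480e-01]), 'ft_force': array([-0.1465,  0.3691,  6.8538]), 'ft_torque': array([0.1775, 0.0784, 0.038 ]), 'gripper_width': np.float64(0.0113)}
```

Request:
{"name": "move_arm", "arguments": {
  "deltas": [
    {"rx":0,"ry":0,"rz":6,"dx":0,"dy":0,"dz":0,"jaw":0.7},
    {"rx":0,"ry":0,"rz":12,"dx":0,"dy":0,"dz":0,"jaw":0.7},
    {"rx":0,"ry":0,"rz":18,"dx":0,"dy":0,"dz":0,"jaw":0.7},
    {"rx":0,"ry":0,"rz":24,"dx":0,"dy":0,"dz":0,"jaw":0.7},
    {"rx":0,"ry":0,"rz":30,"dx":0,"dy":0,"dz":0,"jaw":0.7},
    {"rx":0,"ry":0,"rz":35,"dx":0,"dy":0,"dz":0,"jaw":0.7},
    {"rx":0,"ry":0,"rz":37.6,"dx":0,"dy":0,"dz":0,"jaw":0.7},
    {"rx":0,"ry":0,"rz":37.6,"dx":0,"dy":0,"dz":0,"jaw":0.7},
    {"rx":0,"ry":0,"rz":37.6,"dx":0,"dy":0,"dz":0,"jaw":0.7}
  ]
}}

```text
clock: 10.05
tool_pos: [0.4981, -0.195, 0.0845]
tool_rot: [3.14, -0.0, -0.029]
ft_force: [-5.2, -0.9, 8.7]
gripper_width: 0.0114
```

```bash
python3 - <<'E'
from h import *
s=shot('wrist','wrist7.png'); pickle.dump(s,open('w7.pkl','wb'))
s=sense(); print({k:np.round(s[k],4) for k in ['tool_pos','tool_rot','ft_force','ft_torque','gripper_width']},np.degrees(s['tool_rot'][2]))
E
```

```text
{'tool_pos': array([ 0.4981, -0.195 ,  0.0845]), 'tool_rot': array([ 3.1404e+00, -2.0000e-04, -2.8600e-02]), 'ft_force': array([-5.0307, -1.009 , 10.051 ]), 'ft_torque': array([-0.0668,  0.9097, -0.0844]), 'gripper_width': np.float64(0.0115)} -1.6378346465036506
```

View pics/wrist7.png

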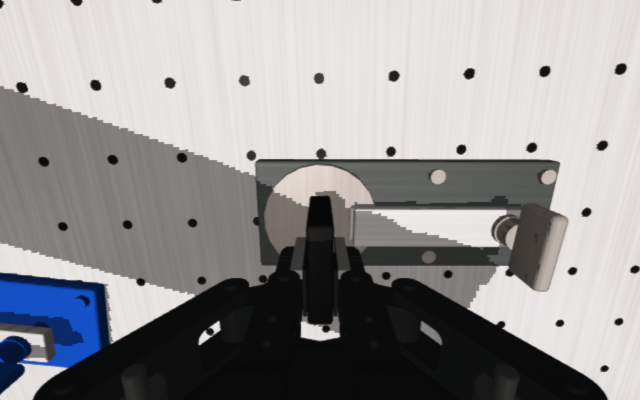

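The plate now stands across the base, at about (320,260). I'll check the base's long edge against the tool in this view.

```bash
python3 - <<'E'
from h import *
s=pickle.load(open('w7.pkl','rb')); g=cv2.cvtColor(s['image'],cv2.COLOR_RGB2GRAY).astype(float)
def edge(cols,r0,r1,sg):
    P=[]
    for c in cols:
        d=sg*np.diff(g[r0:r1,c]); k=int(d.argmax())
        if d[k]<15: continue
        w=d[max(0,k-1):k+2]; w=np.clip(w,0,None); kk=np.arange(max(0,k-1),k+2)[:len(w)]
        P.append([c,r0+(w*kk).sum()/w.sum()+.5])
    return np.array(P)
for nm,cols,r0,r1,sg,z in[('upper',range(385,540,3),150,172,-1,.012),('upperL',range(270,540,3),150,172,-1,.012),('lower',range(385,500,3),255,272,1,.012)]:
    P=edge(cols,r0,r1,sg)
    W=px2w(s,P,z); 
    for _ in range(3):
        f=np.polyfit(W[:,0],W[:,1],1); r=W[:,1]-np.polyval(f,W[:,0]); W=W[abs(r)<max(2*r.std(),.0003)]
    print(nm,len(P),len(W),np.degrees(np.arctan(f[0])),r.std())
E
```

```text
upper 52 52 -1.833535203282804 5.947267873062092e-05
upperL 90 90 -1.8293253007241612 5.062674316567175e-05
lower 39 38 -1.7886442972456391 3.948491508599672e-05
```

Request:
{"name": "move_arm", "arguments": {
  "deltas": [
    {"rx":0,"ry":0,"rz":0.1,"dx":0,"dy":0,"dz":0,"jaw":0.7},
    {"rx":0,"ry":0,"rz":0.1,"dx":0,"dy":0,"dz":0,"jaw":4.5},
    {"rx":0,"ry":0,"rz":0.1,"dx":0,"dy":0,"dz":0,"jaw":4.5},
    {"rx":0,"ry":0,"rz":0.1,"dx":0,"dy":0,"dz":0,"jaw":4.5},
    {"rx":0,"ry":0,"rz":0.1,"dx":0,"dy":0,"dz":0,"jaw":4.5},
    {"rx":0,"ry":0,"rz":0.1,"dx":0,"dy":0,"dz":-3,"jaw":4.5},
    {"rx":0,"ry":0,"rz":0.1,"dx":0,"dy":0,"dz":-7,"jaw":4.5},
    {"rx":0,"ry":0,"rz":0.1,"dx":0,"dy":0,"dz":-11,"jaw":4.5},
    {"rx":0,"ry":0,"rz":0.1,"dx":2,"dy":0,"dz":-11,"jaw":4.5},
    {"rx":0,"ry":0,"rz":0.1,"dx":6,"dy":0,"dz":-11,"jaw":4.5},
    {"rx":0,"ry":0,"rz":0.1,"dx":10,"dy":0,"dz":-11,"jaw":4.5},
    {"rx":0,"ry":0,"rz":0.1,"dx":12,"dy":0,"dz":-11,"jaw":4.5},
    {"rx":0,"ry":0,"rz":0.1,"dx":12,"dy":0,"dz":-11,"jaw":4.5},
    {"rx":0,"ry":0,"rz":0.1,"dx":12,"dy":0,"dz":-11,"jaw":4.5}
  ]
}}

```text
clock: 11.5
tool_pos: [0.6182, -0.1978, 0.1925]
tool_rot: [-3.141, 0.001, -0.03]
ft_force: [-0.6, 0.6, -0.4]
gripper_width: 0.0445
```

```bash
python3 - <<'E'
from h import *
s=shot('wrist','wrist8.png'); pickle.dump(s,open('w8.pkl','wb'))
im=s['image'][:,:,::-1][130:240,130:370]; im=np.clip(im.astype(float)*2.0,0,255).astype(np.uint8)
cv2.imwrite('pics/z8.png',cv2.resize(im,None,fx=3.3,fy=3.3,interpolation=cv2.INTER_CUBIC))
plan([0.6178,-0.1974,0.0705],-3.7)
E
```

```text
d cm [ 1.000e-02 -5.000e-02  1.225e+01] r deg [-0.  0.  2.] pos [ 0.6178 -0.1979  0.193 ] yaw [-1.7999e+02  5.0000e-02 -1.7200e+00] t 11.55
```

View pics/z8.png

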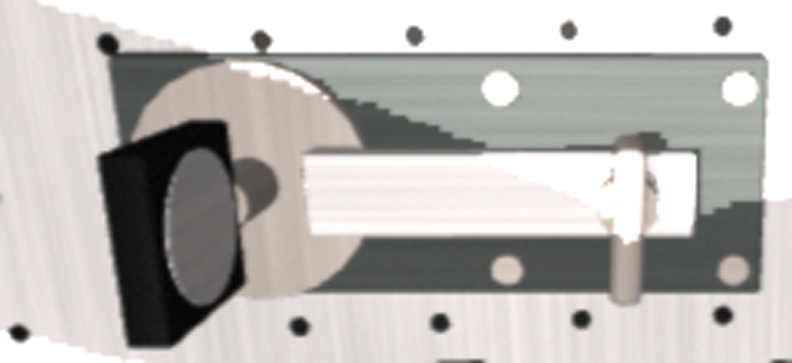

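View pics/wrist8.png

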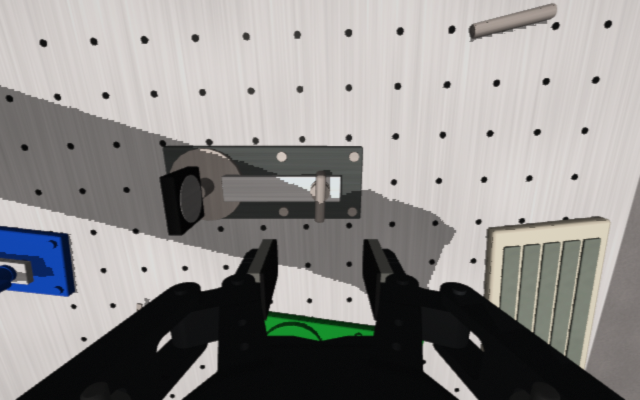

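```bash
python3 - <<'E'
from h import *
s=pickle.load(open('w8.pkl','rb')); g=cv2.cvtColor(s['image'],cv2.COLOR_RGB2GRAY).astype(float)
# back top edge: per row, bright->black transition near cols 160-170
P=[]
for r in range(183,230):
    d=-np.diff(g[r,150:180]); k=int(d.argmax()); kk=np.arange(max(k-1,0),k+2); w=np.clip(d[kk],0,None); P.append([150+(w*kk).sum()/w.sum()+.5,r])
P=np.array(P); W=px2w(s,P,.095)
for _ in range(3):
    f=np.polyfit(W[:,1],W[:,0],1); rr=W[:,0]-np.polyval(f,W[:,1]); m=abs(rr)<max(2*rr.std(),.0002); W=W[m]
a=np.degrees(np.arctan2(1,f[0])); print('plate y dir',a,'x dir',a-90,len(W),rr.std())
def edge(cols,r0,r1,sg):
    P=[]
    for c in cols:
        d=sg*np.diff(g[r0:r1,c]); k=int(d.argmax()); kk=np.arange(max(k-1,0),min(k+2,len(d))); w=np.clip(d[kk],0,None); P.append([c,r0+(w*kk).sum()/w.sum()+.5])
    return np.array(P)
for cols,r0,r1,sg in[(range(215,355,2),140,153,-1),(range(225,312,2),211,222,1)]:
    W=px2w(s,edge(cols,r0,r1,sg),.012)
    for _ in range(3):
        f=np.polyfit(W[:,0],W[:,1],1); rr=W[:,1]-np.polyval(f,W[:,0]); W=W[abs(rr)<max(2*rr.std(),.0003)]
    print('base',np.degrees(np.arctan(f[0])),len(W),rr.std())
E
```

```text
plate y dir 88.32509936494107 x dir -1.6749006350589326 47 6.583778384270824e-05
base -1.8823617010594456 69 9.294508357466243e-05
base -1.7473689917718818 44 3.059809098709173e-05
```

Plate direction is −1.7° and the base is −1.75 to −1.9°, so the mirror is square. Back to the wing.

Request:
{"name": "move_arm", "arguments": {
  "deltas": [
    {"rx":0,"ry":0,"rz":2,"dx":0,"dy":0,"dz":4,"jaw":4},
    {"rx":0,"ry":0,"rz":2,"dx":0,"dy":0,"dz":8,"jaw":4},
    {"rx":0,"ry":0,"rz":2,"dx":0,"dy":0,"dz":11,"jaw":4},
    {"rx":0,"ry":0,"rz":2,"dx":0,"dy":0,"dz":12.2,"jaw":4},
    {"rx":0,"ry":0,"rz":2,"dx":0,"dy":0,"dz":12.2,"jaw":4},
    {"rx":0,"ry":0,"rz":2,"dx":0,"dy":0,"dz":12.2,"jaw":0.5},
    {"rx":0,"ry":0,"rz":2,"dx":0,"dy":0,"dz":12.2,"jaw":0.5},
    {"rx":0,"ry":0,"rz":2,"dx":0,"dy":0,"dz":12.2,"jaw":0.5},
    {"rx":0,"ry":0,"rz":2,"dx":0,"dy":0,"dz":12.2,"jaw":0.5},
    {"rx":0,"ry":0,"rz":2,"dx":0,"dy":0,"dz":12.2,"jaw":0.5},
    {"rx":0,"ry":0,"rz":2,"dx":0,"dy":0,"dz":12.2,"jaw":0.5}
  ],
  "force": 70
}}

```text
clock: 12.65
tool_pos: [0.6181, -0.1982, 0.0739]
tool_rot: [3.141, -0.001, -0.065]
ft_force: [-7.9, 0.6, 8.6]
gripper_width: 0.0073
```

```bash
python3 - <<'E'
from h import *
s=shot('wrist','wrist9.png')
s=sense(); print({k:np.round(s[k],4) for k in ['tool_pos','tool_rot','ft_force','ft_torque','gripper_width','joint_pos']},np.degrees(s['tool_rot'][2]))
E
```

```text
{'tool_pos': array([ 0.6182, -0.1983,  0.0739]), 'tool_rot': array([ 3.1407e+00, -1.1000e-03, -6.4900e-02]), 'ft_force': array([-7.5944,  0.7391,  7.6163]), 'ft_torque': array([0.1292, 1.4704, 0.1223]), 'gripper_width': np.float64(0.0073), 'joint_pos': array([-3.1010e-01,  3.2360e-01,  1.1510e-01,  1.3610e+00, -6.0000e-04,
        1.3256e+00])} -3.7171293756211736
```

View pics/wrist9.png

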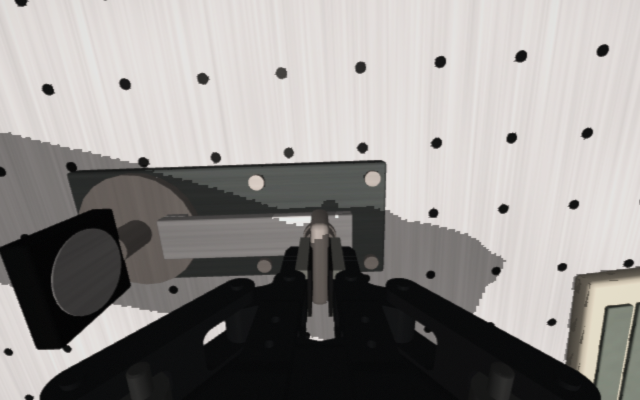

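Wing gripped, at about (320,250). Tightening.

Request:
{"name": "move_arm", "arguments": {
  "deltas": [
    {"rx":0,"ry":0,"rz":6,"dx":-0.03,"dy":0,"dz":0,"jaw":0.5},
    {"rx":0,"ry":0,"rz":12,"dx":-0.03,"dy":0,"dz":0,"jaw":0.5},
    {"rx":0,"ry":0,"rz":18,"dx":-0.03,"dy":0,"dz":0,"jaw":0.5},
    {"rx":0,"ry":0,"rz":24,"dx":-0.03,"dy":0,"dz":0,"jaw":0.5},
    {"rx":0,"ry":0,"rz":30,"dx":-0.03,"dy":0,"dz":0,"jaw":0.5},
    {"rx":0,"ry":0,"rz":36,"dx":-0.03,"dy":0,"dz":0,"jaw":0.5},
    {"rx":0,"ry":0,"rz":42,"dx":-0.03,"dy":0,"dz":0,"jaw":0.5},
    {"rx":0,"ry":0,"rz":48,"dx":-0.03,"dy":0,"dz":0,"jaw":0.5},
    {"rx":0,"ry":0,"rz":54,"dx":-0.03,"dy":0,"dz":0,"jaw":0.5},
    {"rx":0,"ry":0,"rz":60,"dx":-0.03,"dy":0,"dz":0,"jaw":0.5},
    {"rx":0,"ry":0,"rz":66,"dx":-0.03,"dy":0,"dz":0,"jaw":0.5},
    {"rx":0,"ry":0,"rz":72,"dx":-0.03,"dy":0,"dz":0,"jaw":0.5},
    {"rx":0,"ry":0,"rz":77,"dx":-0.03,"dy":0,"dz":0,"jaw":0.5},
    {"rx":0,"ry":0,"rz":81,"dx":-0.03,"dy":0,"dz":0,"jaw":0.5},
    {"rx":0,"ry":0,"rz":84,"dx":-0.03,"dy":0,"dz":0,"jaw":0.5},
    {"rx":0,"ry":0,"rz":84,"dx":-0.03,"dy":0,"dz":0,"jaw":0.5},
    {"rx":0,"ry":0,"rz":84,"dx":-0.03,"dy":0,"dz":0,"jaw":0.5}
  ]
}}

```text
clock: 14.4
tool_pos: [0.6173, -0.1975, 0.0739]
tool_rot: [3.141, 0.0, -1.531]
ft_force: [-10.9, 4.4, 9.5]
gripper_width: 0.007
```

```bash
cat > st.py <<'E'
from h import *
s=sense(); print({k:np.round(s[k],4) for k in ['tool_pos','ft_force','ft_torque','gripper_width','joint_pos','tau','clock']},np.degrees(s['tool_rot'][2]))
E
python3 st.py
```

```text
{'tool_pos': array([ 0.6173, -0.1975,  0.0739]), 'ft_force': array([-10.8653,   4.3839,   9.5494]), 'ft_torque': array([ 0.8823,  2.2614, -0.0549]), 'gripper_width': np.float64(0.007), 'joint_pos': array([-3.0970e-01,  3.2260e-01,  1.1380e-01,  1.3623e+00,  3.0000e-04,
        2.7918e+00]), 'tau': array([-7.17700e-01, -6.09560e+01,  4.68455e+01, -4.92300e+00,
       -2.39300e-01,  1.14000e-02]), 'clock': np.float64(14.4)} -87.70724041563142
```

Request:
{"name": "move_arm", "arguments": {
  "deltas": [
    {"rx":0,"ry":0,"rz":2,"dx":0,"dy":0,"dz":0,"jaw":0.5},
    {"rx":0,"ry":0,"rz":4,"dx":0,"dy":0,"dz":0,"jaw":0.5},
    {"rx":0,"ry":0,"rz":4,"dx":0,"dy":0,"dz":0,"jaw":0.5}
  ]
}}

```text
clock: 14.7
tool_pos: [0.6173, -0.1974, 0.0739]
tool_rot: [3.141, 0.0, -1.601]
ft_force: [-9.7, 4.4, 10.8]
gripper_width: 0.0074
```

```bash
python3 st.py
```

```text
{'tool_pos': array([ 0.6173, -0.1974,  0.0739]), 'ft_force': array([-9.7133,  4.434 , 10.7639]), 'ft_torque': array([0.9343, 2.2327, 0.0679]), 'gripper_width': np.float64(0.0074), 'joint_pos': array([-3.0970e-01,  3.2260e-01,  1.1380e-01,  1.3623e+00,  3.0000e-04,
        2.8625e+00]), 'tau': array([ -0.9834, -60.9243,  46.8696,  -4.9763,  -0.2761,   0.5581]), 'clock': np.float64(14.7)} -91.75017508016104
```

Request:
{"name": "move_arm", "arguments": {
  "deltas": [
    {"rx":0,"ry":0,"rz":1,"dx":0,"dy":0,"dz":0,"jaw":0.5},
    {"rx":0,"ry":0,"rz":2,"dx":0,"dy":0,"dz":0,"jaw":0.5},
    {"rx":0,"ry":0,"rz":2,"dx":0,"dy":0,"dz":0,"jaw":0.5}
  ]
}}

```text
clock: 15.0
tool_pos: [0.6173, -0.1974, 0.0739]
tool_rot: [3.141, 0.0, -1.635]
ft_force: [-10.7, 5.2, 10.6]
gripper_width: 0.007
```

```bash
python3 st.py; python3 -c "
from h import *
s=shot('wrist','wrist10.png')"
```

```text
{'tool_pos': array([ 0.6173, -0.1974,  0.0739]), 'ft_force': array([-10.7431,   5.1915,  10.6022]), 'ft_torque': array([0.815 , 2.2804, 0.8842]), 'gripper_width': np.float64(0.007), 'joint_pos': array([-3.0960e-01,  3.2260e-01,  1.1380e-01,  1.3623e+00,  2.0000e-04,
        2.8958e+00]), 'tau': array([ -1.4632, -60.9189,  46.8594,  -4.9686,  -0.1396,   1.1578]), 'clock': np.float64(15.0)} -93.65431794934746
```

View pics/wrist10.png

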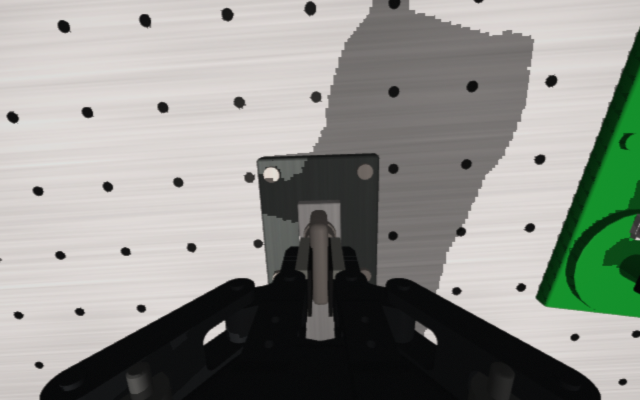

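The moment rose from 0.07 to 0.88 N m over the last 2°, so the screw is on its hard stop. I'll relieve most of the wind-up, open, and retreat.

Request:
{"name": "move_arm", "arguments": {
  "deltas": [
    {"rx":0,"ry":0,"rz":-1.2,"dx":0,"dy":0,"dz":0,"jaw":0.5},
    {"rx":0,"ry":0,"rz":-1.2,"dx":0,"dy":0,"dz":0,"jaw":4},
    {"rx":0,"ry":0,"rz":-1.2,"dx":0,"dy":0,"dz":0,"jaw":4},
    {"rx":0,"ry":0,"rz":-1.2,"dx":0,"dy":0,"dz":0,"jaw":4},
    {"rx":0,"ry":0,"rz":-1.2,"dx":0,"dy":0,"dz":0,"jaw":4},
    {"rx":0,"ry":0,"rz":-1.2,"dx":0,"dy":0,"dz":-4,"jaw":4},
    {"rx":0,"ry":0,"rz":-1.2,"dx":0,"dy":0,"dz":-8,"jaw":4},
    {"rx":0,"ry":0,"rz":-1.2,"dx":0,"dy":0,"dz":-12.6,"jaw":4},
    {"rx":0,"ry":0,"rz":-1.2,"dx":0,"dy":0,"dz":-12.6,"jaw":4},
    {"rx":0,"ry":0,"rz":-1.2,"dx":0,"dy":0,"dz":-12.6,"jaw":4}
  ]
}}

```text
clock: 16.05
tool_pos: [0.6186, -0.1982, 0.1985]
tool_rot: [-3.139, -0.001, -1.615]
ft_force: [-1.0, 0.1, -0.5]
gripper_width: 0.0401
```

```bash
python3 - <<'E'
from h import *
s=shot('wrist','wrist11.png'); pickle.dump(s,open('w11.pkl','wb'));
t=snapshot('side'); i=t['image'][:,:,::-1]
def z(im): return np.clip(cv2.resize(im,(375,585),interpolation=cv2.INTER_CUBIC).astype(float)*1.4,0,255).astype(np.uint8)
a=cv2.imread('pics/wrist2.png')[125:320,260:385]; b=s['image'][:,:,::-1][125:320,260:385]
cv2.imwrite('pics/z11.png',np.hstack([z(a),z(b)]))
E
python3 st.py
```

```text
{'tool_pos': array([ 0.6177, -0.1979,  0.1959]), 'ft_force': array([ 0.6258, -0.6881, -1.1769]), 'ft_torque': array([0.0039, 0.0384, 0.0164]), 'gripper_width': np.float64(0.0404), 'joint_pos': array([-0.31  ,  0.3186,  0.3439,  1.5978, -0.    ,  2.8756]), 'tau': array([-2.00000e-03, -6.87360e+01,  4.85395e+01,  4.31000e-02,
        1.00000e-04,  1.20000e-03]), 'clock': np.float64(16.15)} -92.52047508508423
```

View pics/z11.png

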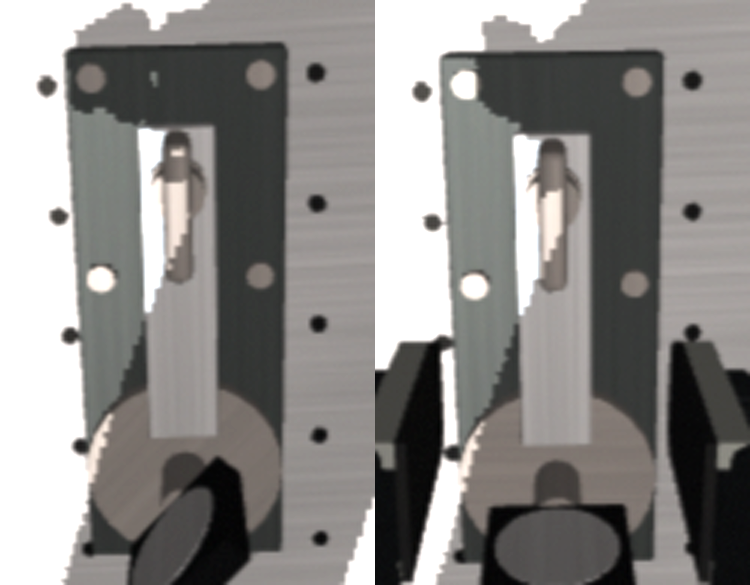

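The wing is back in its starting direction (left: before, right: now) and the plate is square across. I'll recheck the plate angle from the same viewpoint as before.

Request:
{"name": "move_arm", "arguments": {
  "deltas": [
    {"rx":0,"ry":0,"rz":-15,"dx":0,"dy":0,"dz":0,"jaw":4.5},
    {"rx":0,"ry":0,"rz":-15,"dx":0,"dy":0,"dz":0,"jaw":4.5},
    {"rx":0,"ry":0,"rz":-30,"dx":0,"dy":0,"dz":0,"jaw":4.5},
    {"rx":0,"ry":0,"rz":-30,"dx":0,"dy":0,"dz":0,"jaw":4.5},
    {"rx":0,"ry":0,"rz":-45,"dx":0,"dy":0,"dz":0,"jaw":4.5},
    {"rx":0,"ry":0,"rz":-45,"dx":0,"dy":0,"dz":0,"jaw":4.5},
    {"rx":0,"ry":0,"rz":-60,"dx":0,"dy":0,"dz":0,"jaw":4.5},
    {"rx":0,"ry":0,"rz":-60,"dx":0,"dy":0,"dz":0,"jaw":4.5},
    {"rx":0,"ry":0,"rz":-75,"dx":0,"dy":0,"dz":0,"jaw":4.5},
    {"rx":0,"ry":0,"rz":-75,"dx":0,"dy":0,"dz":0,"jaw":4.5},
    {"rx":0,"ry":0,"rz":-90.8,"dx":0,"dy":0,"dz":0,"jaw":4.5},
    {"rx":0,"ry":0,"rz":-90.8,"dx":0,"dy":0,"dz":0,"jaw":4.5},
    {"rx":0,"ry":0,"rz":-90.8,"dx":0,"dy":0,"dz":0,"jaw":4.5},
    {"rx":0,"ry":0,"rz":-90.8,"dx":0,"dy":0,"dz":0,"jaw":4.5}
  ]
}}

```text
clock: 17.55
tool_pos: [0.6176, -0.1978, 0.196]
tool_rot: [-3.141, 0.002, -0.034]
ft_force: [0.1, 0.1, -0.7]
gripper_width: 0.0453
```

```bash
python3 - <<'E'
from h import *
s=shot('wrist','wrist12.png')
g=cv2.cvtColor(s['image'],cv2.COLOR_RGB2GRAY).astype(float)
P=[]
for r in range(185,228):
    d=-np.diff(g[r,150:180]); k=int(d.argmax()); kk=np.arange(max(k-1,0),min(k+2,len(d))); w=np.clip(d[kk],0,None); P.append([150+(w*kk).sum()/w.sum()+.5,r])
W=px2w(s,np.array(P),.095)
for _ in range(3):
    f=np.polyfit(W[:,1],W[:,0],1); rr=W[:,0]-np.polyval(f,W[:,1]); W=W[abs(rr)<max(2*rr.std(),.0002)]
print('plate x dir',np.degrees(np.arctan2(1,f[0]))-90,len(W),rr.std())
P=[]
for c in range(215,355,2):
    d=-np.diff(g[138:155,c]); k=int(d.argmax()); kk=np.arange(max(k-1,0),min(k+2,len(d))); w=np.clip(d[kk],0,None); P.append([c,138+(w*kk).sum()/w.sum()+.5])
W=px2w(s,np.array(P),.012); f=np.polyfit(W[:,0],W[:,1],1); print('base',np.degrees(np.arctan(f[0])))
E
python3 st.py
```

```text
plate x dir -1.6203409698130002 43 6.748061057460754e-05
base -1.82219308854319
{'tool_pos': array([ 0.6177, -0.1978,  0.1963]), 'ft_force': array([0.1921, 0.4105, 0.6616]), 'ft_torque': array([ 0.0654, -0.0034, -0.034 ]), 'gripper_width': np.float64(0.0453), 'joint_pos': array([-0.31  ,  0.3184,  0.3446,  1.5984,  0.    ,  1.2942]), 'tau': array([-5.00000e-04, -6.66155e+01,  4.67053e+01,  8.70000e-03,
       -1.00000e-04, -5.68000e-02]), 'clock': np.float64(17.6)} -1.9142563063517446
```

View pics/wrist12.png

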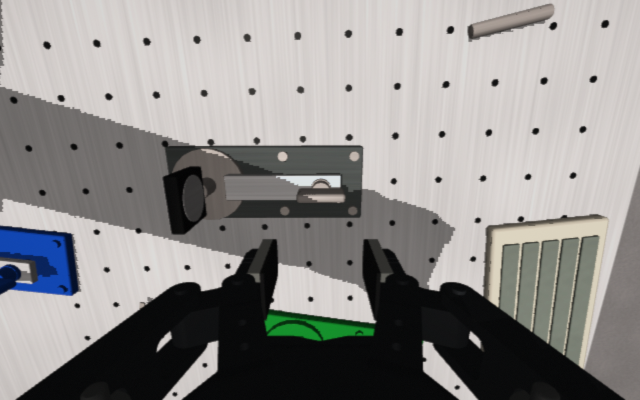

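The plate at (185,200) is square to the base within about 0.2°. The wing at (322,197) lies along the base again, and the gripper is clear of everything. Handing in.

```bash
python3 -c "
from h import *
print(close_job())"
```

```text
the job is handed in; nothing more can be done
None
```

The mirror now stands square across its base plate, the wing screw is tight again, and I handed the job in at about 17.6 s.

- **Loosening:** I gripped the wing screw of the grey clamp holding the square mirror and turned it about 88° anticlockwise.
- **Squaring:** I gripped the mirror plate and turned it about 48° clockwise.
- **Retightening:** I turned the wing back clockwise. Over the last 2° the wrist moment rose from about 0.07 to 0.88 N m, which I took as the hard stop. Then I let go and lifted clear.

**Last checks:**
- **Mirror:** After retightening, the plate direction measured −1.6° and the base plate −1.8°, so it is square within about 0.2°. It had measured about the same before retightening.
- **Wing screw:** By eye it matches its starting picture. I did not measure its final angle.
- **Contact:** At the end the gripper was touching nothing, and the forces I read at the end of each move stayed below about 16 N.
- **Lens clamp:** I never went near the round lens's clamp, but I did not compare its screw before and after.

One early move call was refused because its rows were incomplete; nothing moved, and I resent it. No check failed or disagreed.

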